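# Set the worktop lamp and hold its stem fully out

## Task

Set the worktop lamp up for chopping: turn its dial to the two-stud mark and let go of it, then squeeze the release button on the grip at the top of the stem and pull the stem straight up past its first stop to the second, fully out. The clamp collar is still loose and the stem sinks when let go, so finish while still holding the lamp up there by its grip, ready for me to tighten the collar. Leave the glass, mug, salt shaker and spice jar where they stand.

Things in the scene. Friction and masses are not known exactly. Their poses are not given: they have to be found in the camera images.
- lamp: Lamp behind a chopping board; white fixed base 100 (x) x 280 (y) x 24 mm high. Origin: centre of the base's underside; z up, +y along the base toward the stem end (robot's left), -x its front, toward the robot; turned up to 12 degrees. Dial axis at y = -95 mm, stem axis at y = +95 mm, both x = 0. Stem: fixed tube with black clamp collar (39 mm wide, top at 118 mm), two sliding sections.
- dial (a joint): Angle of the selector dial, rad, 0 to 1.8, growing clockwise seen from above. It clicks into four positions: 0 = ring mark (off), 0.6 = one stud, 1.2 = TWO STUDS (wanted), 1.8 = three studs; the marks are on the base beyond the dial, left to right. Starts at off or one stud. Turning takes about 0.1 N m; let go within 0.15 rad of a position it springs into it.
- dial_grip (a point): On the dial's axis, in the middle of its finger bar, 52 mm above the worktop. Dial: a black disc 52 mm across, top 36 mm above the worktop, with an upright finger bar 50 mm long and 13 mm thick, from 36 to 62 mm height, to pinch across its thickness from above.
- dial_nose (a point): Pointer end of the finger bar (the end with the white line), 25 mm from the axis, level with dial_grip. From dial_grip to here is the bar's and the pointer's direction: in the lamp's frame 0.9 rad minus the dial angle, counter-clockwise from +x.
- bar_root (a point): Point on the stem axis in the middle of the thickness of the lamp's slim light bar, which reaches 195 mm forward (lamp's -x) from here and rises with the stem: 32 mm wide, 12 mm thick, 132 to 145 mm above the worktop when the stem is in. The grip stands right on top.
- grip: Black grip on top of the stem, above the light bar: 30 mm (x, front to back) x 38 mm (y) x 50 mm high, with the release button in its front (-x) face. Origin: centre of its underside, 145.5 mm above the worktop when the stem is in; axes as the lamp's.
- grip_mid (a point): Centre of the grip, 26 mm above its underside, at the height of the middle of the button.
- release (a joint): Release button, a metal pad 20 mm wide x 24 mm high in the grip's front face, 6.5 mm proud; value = how far pressed in, m, 0 to 0.0055; springs out by itself (3 N to start, 7 N fully in). Squeezing the grip front to back (36.5 mm over the button, 31 mm pressed) presses it. Pressed, it frees the upper section; out, it locks that section fully in or fully out.
- stem_upper (a joint): How far the upper stem section, with the light bar and grip, is drawn out of the lower one, m, 0 (in, as at the start) to 0.060 (its stop, the first stop). Held at 0 by the release unless the button is pressed. Takes about 4 N to draw.
- stem_lower (a joint): How far the lower stem section is drawn out of the fixed tube, m, 0 (in, as at the start) to 0.060 (its stop). Takes about 8 N to lift, so it follows after the upper one reaches its stop. Both at 0.060 (grip 120 mm higher than at the start) is the second stop. No lock: it sinks by itself when the grip is let go.
- glass: Clear drinking glass, 80 mm across, 91 mm high, left of the lamp; to be left alone. Origin: centre of its underside.
- mug: Cream mug with a dark band, 82 mm across without its handle, 92 mm high, left of the lamp; to be left alone. Origin: underside.
- salt: Salt shaker, 44 mm across, 90 mm high, right of the lamp; to be left alone. Origin: centre of its underside.
- spice: Glass spice jar with black cap, 44 mm across, 107 mm high, right of the lamp; to be left alone. Origin: centre of its underside.

How it is judged:
By the outcome, as a careful person would: the job done as asked, in the order asked, and still so for the second after the job is handed in, while the arm keeps its last pose, push and grip.
It also fails if it takes over 58 s, if anything falls off the work surface, if the arm or the gripper's body presses on something with over 40 N, if the wrist force passes 120 N, or if a joint passes its speed limit or range.

## Robot

A 6-joint arm with a two-finger parallel gripper is mounted at the origin on the work surface; the furniture and walls round the work are solid. World frame = base frame: x ahead of the robot, y to its left, z up, the work surface at z = 0. Lengths are in m, angles in rad, forces in N, time in s.
With the tool pointing down it reaches from about 0.325 to 0.775 m from the base axis. Payload 9.3 kg.
Tool frame: the origin (TCP) lies at the very end of the fingers, on their centre line; the grasp point (between the pads) lies behind it (arm.grip_depth is the z of the grasp point in the tool frame, in m); z points along the fingers, y is the direction in which the jaws open and shut (so a half turn about z gives the same grasp; the last joint's range is limited). The gripper opens to 85 mm and grips with 20 to 120 N. Pads are 22 mm wide; open, the fingers measure 114 mm over their backs; the gripper's body (76 mm by 85 mm) begins 54 mm behind the grasp point. The pads swing forward as they close: fully open they stand 13 mm farther back than shut.
Start: joints at [0.948, 0.259, 0.021, 1.334, 0, 1.418], TCP at [0.249, 0.49, 0.231] pointing down, gripper open.
Joint ranges: [-3.04, 3.04], [-0.91, 1.82], [-1.04, 1.36], [-1.92, 1.95], [-1.52, 1.45], [-3.14, 3.14]. Speed limits (rad/s): [2.22, 2.22, 2.79, 3.14, 3.14, 3.14].

## Interface

Orientations are given as a unit quaternion [x, y, z, w].
In Python, from cell import status, read_camera, get_calibration, workorder, regions_of, arm gives the robot as it stands.
- The arm moves only by the tool step_arm, never from a script. Its argument "targets" is a list of rows, each a list of 6 numbers: the shift along the tool's x, y, z each as a share of 400 mm, from -1 to 1, then the turn, a rotation vector about the tool's x, y, z each as a share of pi/4 rad, from -1 to 1. In form: [[tx, ty, tz, wx, wy, wz], ...]. A call has 1 to 12 rows; each row shifts and turns the commanded pose from where the row before left it, along the tool's axes as they then stand; what a row does not reach is not made up. A row lasts 1/8 s, in which the tool goes at most 62.5 mm and 10.7 degrees, less where a joint would pass 70% of its speed; a pose out of reach is approached as far as the arm can. A call with a number of a shift or a turn outside -1 to 1 is refused whole. A call with a gripper value outside its range is refused whole. "claw" is the closure, from -1 (fully open) to 1 (shut), so that 0 is half open, set as the call begins (left out, the last holds). The fingers move at their own pace and stop on an object; "grip_force" is the grip in N (left out, the last holds). Time passes only in rows, so rows that do not move let the fingers close. It gives the time, the measured TCP pose, the force and the opening at its end, in the units of the state.
- status.sense(): the state, without advancing time (a new reading comes with each control period).
- read_camera(name): name is "scene" or "top" or "wrist"; returns the picture (420x560x3 uint8, red, green, blue); there is no depth.
- get_calibration(name): a dict with "fx", "fy", "cx", "cy" (pixels), "T" (4x4, takes a point from camera to world coordinates). Camera axes: x right, y down, z forward; pixel columns grow to the right and rows downward; lengths in m; the calibration is good to about 2 mm. A picture is of the moment at which its call begins: read the wrist's pose just before it. get_calibration takes no time and is no camera call; for the wrist camera it gives the pose at the moment of the call.
- workorder.hand_in(): hands the job in, once; it reports no verdict.
Trained networks look in the newest picture that a camera, given by its name, has taken for a name from the list of things; names that differ only in an ending like _2 or _b are one class to them, and where a whole thing is asked for, a point or a joint stands for the part that bears it (a point fixed in the world has none). Each returns a list of dicts, best first, with "conf" (0 to 1); they miss things now and then, are a little off and sometimes report something else, mostly with a low value. They report only what shows in the picture. A call takes as long as a camera call.
- regions_of(camera, target): "mask" (420x560 bool, what is visible of it) and "extent" ([left, top, right, bottom] in pixels, round what is visible of it).
The state is a dict: "clock": time; "joint_pos": joint angles; "qvel": joint speeds; "joint_efforts": joint torques, N m; "tool_pos": TCP position; "ee_rot": TCP orientation; "wrist_force": force on the tool from outside, world axes, zero at the start; "ft_torque": the same for the moment, N m; "width": finger opening in m.
Only numpy, scipy, OpenCV 4.12 (cv2) and the standard library are available. Lean on these libraries where they do the work, as an engineer would, in place of code of your own. Each camera call takes 0.05 s, during which the arm holds its last target. There are 200 camera calls.

## Working session

There is one attempt and no reset: what is moved stays moved. The work goes in short steps, Python scripts to look and compute and a tool call to move; the robot and the scene stay as the last step left them, time stands still between calls to the robot, and variables do not carry over. Pictures are saved under pics/ and viewed, on a budget of 10 in all, crops included, one or two more only if the job needs it, and the job is handed in when it is done.

Besides the shell and the picture viewer there is one more tool, called after "Request:" in YAML: its name, and indented under it one key for each argument. step_arm: Moves the arm, as the interface text tells. Its arguments: {"type":"object","properties":{"targets":{"type":"array"},"claw":{"type":"number"},"grip_force":{"type":"number"}},"required":["targets"]}

```bash
mkdir -p pics; ls; python3 - <<'E'
from cell import *
import cv2,numpy as np
s=status.sense();print(s['clock'],s['tool_pos'],s['ee_rot'],s['width'],arm.grip_depth)
a=read_camera('scene');b=read_camera('top')
for n in('scene','top'):
    c=get_calibration(n);print(n,c['fx'],c['cx'],c['cy'],np.round(c['T'],3).tolist())
    for t in('lamp','dial','grip','dial_grip','release','glass','mug','salt','spice'):
        r=regions_of(n,t);print(n,t,[(round(x['conf'],2),x['extent'],np.argwhere(x['mask']).mean(0).round(1)[::-1].tolist()) for x in r[:2]])
cv2.imwrite('pics/a.png',a[:,:,::-1]);cv2.imwrite('pics/b.png',cv2.resize(b[:,:,::-1],(784,588)))
E
```

```text
pics
0.0 [0.24882303 0.49015541 0.23066765] [ 2.32772104e-01  9.72531076e-01 -6.21944514e-04 -2.57649813e-04] 0.08540235529638493 -0.0187
scene 466.6941673751024 277.6945549873769 205.22173476030582 [[0.499, -0.514, 0.698, -0.628], [-0.867, -0.279, 0.413, -0.561], [-0.017, -0.811, -0.585, 1.037], [0.0, 0.0, 0.0, 1.0]]
scene lamp [(0.65, [274.5, 194.8, 374.7, 267.6], [322.1, 239.0])]
scene dial [(0.76, [351.7, 238.3, 369.2, 254.9], [358.3, 249.3]), (0.57, [254.9, 202.4, 275.8, 235.6], [266.0, 221.0])]
scene grip [(0.75, [299.7, 190.5, 311.5, 209.1], [305.2, 201.3])]
scene dial_grip [(0.55, [349.3, 238.6, 366.8, 257.9], [359.0, 249.2])]
scene release [(0.53, [299.3, 202.4, 308.2, 209.3], [303.1, 203.9])]
scene glass [(0.65, [254.3, 205.2, 276.6, 237.9], [265.3, 221.4])]
scene mug [(0.67, [278.7, 192.1, 315.1, 242.9], [296.7, 218.5]), (0.65, [210.0, 201.9, 238.5, 236.1], [224.1, 219.5])]
scene salt [(0.8, [412.3, 265.7, 431.0, 291.3], [421.6, 278.4])]
scene spice [(0.72, [385.0, 249.9, 405.4, 284.0], [397.3, 268.0])]
top 437.85397876917733 269.20285118258585 214.1572161110205 [[-0.008, -0.983, 0.183, 0.223], [-1.0, 0.009, 0.006, 0.046], [-0.007, -0.183, -0.983, 1.357], [0.0, 0.0, 0.0, 1.0]]
top lamp [(0.56, [276.7, 195.5, 368.7, 272.6], [318.4, 219.0])]
top dial [(0.66, [344.0, 198.5, 362.9, 221.9], [354.0, 208.6])]
top grip [(0.78, [286.5, 201.7, 303.6, 215.9], [294.9, 205.4])]
top dial_grip [(0.7, [343.9, 200.1, 362.9, 219.1], [354.0, 209.5])]
top release []
top glass [(0.57, [232.1, 207.9, 258.0, 234.8], [245.9, 218.6])]
top mug [(0.93, [185.0, 219.0, 215.1, 255.2], [201.4, 238.7])]
top salt [(0.66, [413.3, 213.3, 435.1, 229.7], [425.6, 220.4])]
top spice [(0.82, [388.1, 213.8, 413.1, 233.8], [402.0, 222.0]), (0.59, [346.2, 200.8, 359.3, 220.5], [353.5, 209.3])]
```

```bash
cat > h.py <<'E'
from cell import *
import cv2,numpy as np
from scipy.spatial.transform import Rotation as R
def ray(c,uv,z):
    T=c['T'];d=T[:3,:3]@[(uv[0]-c['cx'])/c['fx'],(uv[1]-c['cy'])/c['fy'],1]
    return T[:3,3]+d*(z-T[2,3])/d[2]
def proj(c,p):
    q=np.linalg.inv(c['T'])@np.append(p,1);return np.array([c['fx']*q[0]/q[2]+c['cx'],c['fy']*q[1]/q[2]+c['cy']])
E
python3 - <<'E'
from h import *
c=get_calibration('top')
for n,uv,z in(('dial',(353.7,209.3),.04),('grip',(294.9,207),.18),('glass',(245,220.5),.06),('mug',(201,239),.06),('salt',(425,221),.06),('spice',(401,223),.07)):
    print(n,ray(c,uv,z).round(3))
c=get_calibration('scene')
for n,uv,z in(('dial',(359,248.5),.045),('grip',(305.2,200),.17)): print(n,ray(c,uv,z).round(3))
a=cv2.imread('pics/a.png')[170:310,200:450];b=cv2.resize(cv2.imread('pics/b.png'),(560,420))[170:290,170:450]
cv2.imwrite('pics/c.png',np.vstack([cv2.resize(a,(540,300),interpolation=2),cv2.resize(b,(540,231),interpolation=2)]))
E
```

```text
dial [ 0.481 -0.205  0.04 ]
grip [ 0.462 -0.018  0.18 ]
glass [0.446 0.126 0.06 ]
mug [0.391 0.258 0.06 ]
salt [ 0.44  -0.413  0.06 ]
spice [ 0.433 -0.338  0.07 ]
dial [ 0.476 -0.207  0.045]
grip [ 0.476 -0.011  0.17 ]
```

View pics/c.png

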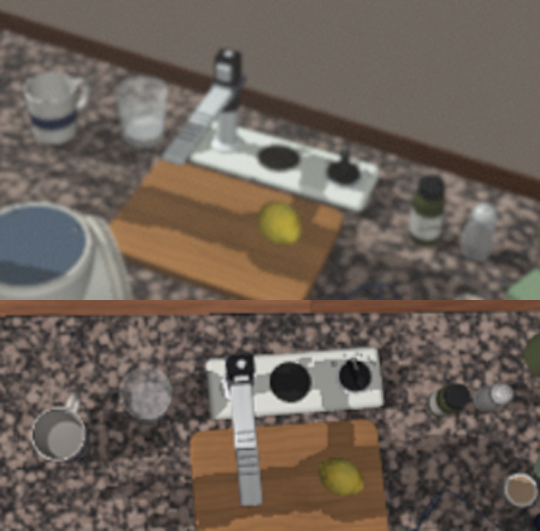

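Request:
step_arm:
  targets:
    - [-0.097, -0.112, -0.006, 0, 0, 0]
    - [-0.097, -0.112, -0.006, 0, 0, 0]
    - [-0.097, -0.112, -0.006, 0, 0, 0]
    - [-0.097, -0.112, -0.006, 0, 0, 0]
    - [-0.097, -0.112, -0.006, 0, 0, 0]
    - [-0.097, -0.112, -0.006, 0, 0, 0]
    - [-0.097, -0.112, -0.006, 0, 0, 0]
    - [-0.097, -0.112, -0.006, 0, 0, 0]
    - [-0.097, -0.112, -0.006, 0, 0, 0]
    - [-0.097, -0.112, -0.006, 0, 0, 0]
    - [-0.097, -0.112, -0.006, 0, 0, 0]
    - [-0.097, -0.112, -0.006, 0, 0, 0]

```text
clock: 2.5
tool_pos: [0.4208, -0.2019, 0.2604]
ee_rot: [0.233, 0.972, -0.0, 0.0]
wrist_force: [0.4, 0.7, -0.2]
width: 0.0853
```

Request:
step_arm:
  targets:
    - [0, 0, 0, 0, 0, -0.2]
    - [0, 0, 0, 0, 0, -0.2]
    - [0, 0, 0, 0, 0, -0.2]
    - [0, 0, 0, 0, 0, 0]

```text
clock: 3.0
tool_pos: [0.4208, -0.1998, 0.2601]
ee_rot: [-0.0, 1.0, -0.0, 0.0]
wrist_force: [1.0, 0.3, -0.2]
width: 0.0851
```

```bash
python3 - <<'E'
from h import *
s=status.sense();print(s['clock'],s['tool_pos'],s['ee_rot'],s['joint_pos'].round(3) if hasattr(s['joint_pos'],'round') else s['joint_pos'])
M=R.from_quat(s['ee_rot']).as_matrix();print(M.round(3))
a=read_camera('wrist');c=get_calibration('wrist');print(c['fx'],M.T@(c['T'][:3,3]-s['tool_pos']),(M.T@c['T'][:3,:3]).round(2))
for t in('dial','dial_grip','dial_nose','grip','release','lamp'):
    r=regions_of('wrist',t);print(t,[(round(x['conf'],2),x['extent'],np.argwhere(x['mask']).mean(0).round(1)[::-1].tolist()) for x in r[:2]])
cv2.imwrite('pics/d.png',a[:,:,::-1])
E
```

```text
3.0 [ 0.42075949 -0.19978814  0.2601167 ] [-1.30669824e-04  9.99999991e-01 -2.49195883e-05  3.08273173e-05] [-0.624  0.107 -0.098  1.366 -0.    -0.624]
[[-1. -0.  0.]
 [-0.  1. -0.]
 [-0. -0. -1.]]
371.961556171714 [ 7.83345129e-02 -1.10626942e-04 -1.43260105e-01] [[-0.   -0.95 -0.31]
 [ 1.   -0.   -0.  ]
 [ 0.   -0.31  0.95]]
dial [(0.67, [253.9, 204.6, 302.3, 262.2], [278.6, 230.8])]
dial_grip [(0.87, [254.0, 207.3, 299.0, 258.8], [277.7, 231.0]), (0.44, [503.0, 247.1, 558.3, 320.2], [534.2, 280.3])]
dial_nose []
grip [(0.72, [251.2, 210.1, 302.4, 265.0], [278.3, 230.6]), (0.65, [501.0, 248.5, 560.0, 320.9], [534.4, 280.3])]
release [(0.59, [527.6, 246.9, 560.0, 275.6], [545.7, 258.5])]
lamp [(0.84, [235.1, 2.3, 560.0, 319.3], [434.5, 198.5])]
```

View pics/d.png

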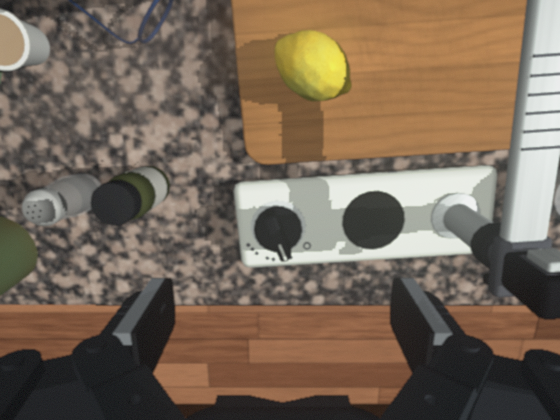

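```bash
python3 - <<'E'
from h import *
a=cv2.imread('pics/d.png');c=get_calibration('wrist')
for uv,z in(((277.7,230),.036),((235,182),.024),((495,168),.024),((246,267),.024),((498,253),.024)): print(uv,ray(c,uv,z).round(4))
cv2.imwrite('pics/e.png',cv2.resize(a[195:275,230:330],(800,640))[:600])
# base edges
g=cv2.cvtColor(a,6)
m=(g>125).astype(np.uint8)
pts=[]
for u in range(260,430,10):
    col=g[150:300,u].astype(int); d=np.diff(cv2.GaussianBlur(col.astype(np.float32),(1,5),0).ravel()); t=150+np.argmax(d[:50]);b=150+60+np.argmin(d[60:130]);pts.append((u,t,b))
p=np.array(pts);print(p.tolist())
W=lambda k:np.array([ray(c,(q[0],q[k]+.5),.024)[:2] for q in p])
for k in(1,2):
    w=W(k);f=np.polyfit(w[:,1],w[:,0],1);print('yaw',-np.arctan(f[0]),f, 'x at y=-.2',np.polyval(f,-.2))
E
```

```text
(277.7, 230) [ 0.4834 -0.205   0.036 ]
(235, 182) [ 0.4343 -0.2497  0.024 ]
(495, 168) [0.4193 0.0197 0.024 ]
(246, 267) [ 0.5327 -0.2411  0.024 ]
(498, 253) [0.5152 0.0398 0.024 ]
[[260, 180, 266], [270, 179, 265], [280, 179, 264], [290, 178, 264], [300, 178, 263], [310, 177, 262], [320, 175, 262], [330, 175, 261], [340, 176, 261], [350, 174, 260], [360, 173, 259], [370, 173, 258], [380, 172, 257], [390, 172, 257], [400, 171, 257], [410, 170, 256], [420, 169, 255]]
yaw 0.06834733079016582 [-0.06845395  0.41747566] x at y=-.2 0.43116645497958733
yaw 0.07412174487956222 [-0.07425779  0.51497529] x at y=-.2 0.5298268485250318
```

View pics/e.png

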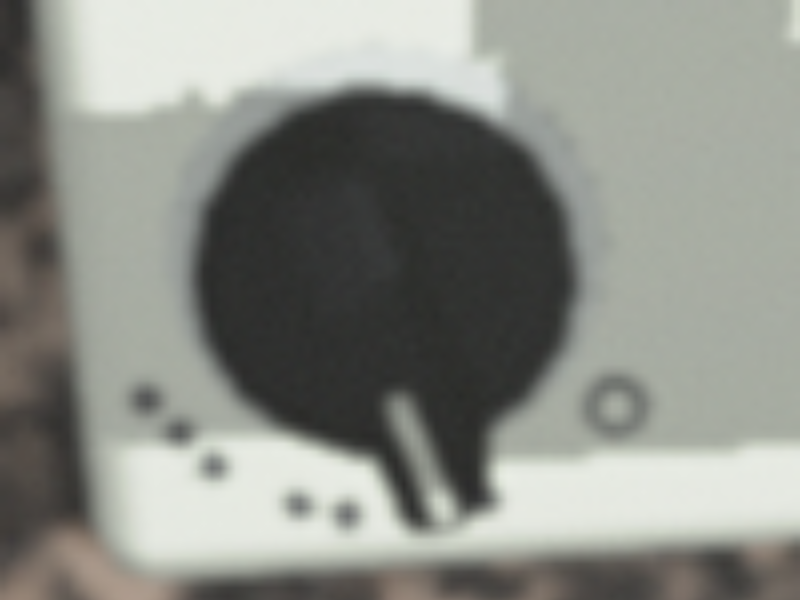

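Request:
step_arm:
  targets:
    - [-0.075, -0.006, 0, 0, 0, 0]
    - [-0.075, -0.006, 0, 0, 0, 0]
    - [0, 0, 0, 0, 0, -0.235]
    - [0, 0, 0, 0, 0, -0.235]
    - [0, 0, 0.1, 0, 0, 0]
    - [0, 0, 0.1, 0, 0, 0]
    - [0, 0, 0.1, 0, 0, 0]
    - [0, 0, 0, 0, 0, 0]
  claw: 0
  grip_force: 30

```text
clock: 4.35
tool_pos: [0.4794, -0.2036, 0.138]
ee_rot: [-0.184, 0.983, 0.002, -0.002]
wrist_force: [-0.2, -0.1, 0.0]
width: 0.0428
```

```bash
python3 - <<'E'
from h import *
s=status.sense();print(s['clock'],s['tool_pos'],R.from_quat(s['ee_rot']).as_matrix().round(3).tolist(),s['width'])
a=read_camera('wrist');c=get_calibration('wrist')
for p in((.481,-.2045,.062),(.481,-.2045,.036)):
    uv=proj(c,p);print(uv);cv2.circle(a,tuple(int(round(v)) for v in uv),3,(255,0,0),1)
cv2.imwrite('pics/f.png',a[:,:,::-1])
E
```

```text
4.35 [ 0.47938721 -0.20357835  0.1379526 ] [[-0.932, -0.362, -0.004], [-0.362, 0.932, 0.003], [0.003, 0.004, -1.0]] 0.04279063358853887
[281.9998813  221.34102036]
[282.00469458 208.85295334]
```

View pics/f.png

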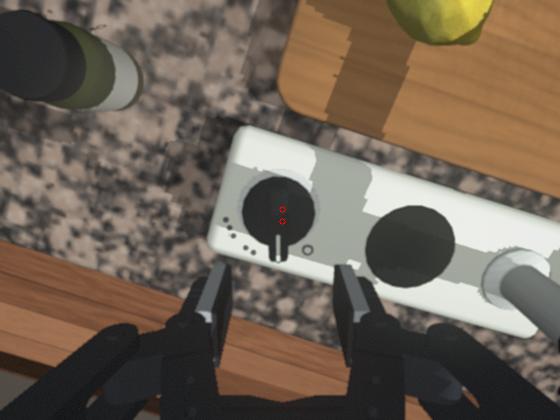

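Request:
step_arm:
  targets:
    - [-0.005, -0.004, 0.085, 0, 0, 0]
    - [0, 0, 0.085, 0, 0, 0]
    - [0, 0, 0.05, 0, 0, 0]
    - [0, 0, 0.024, 0, 0, 0]
    - [0, 0, 0, 0, 0, 0]
    - [0, 0, 0, 0, 0, 0]

```text
clock: 5.15
tool_pos: [0.484, -0.2057, 0.0438]
ee_rot: [-0.184, 0.983, -0.001, 0.001]
wrist_force: [-0.1, -0.1, 0.3]
width: 0.0428
```

Request:
step_arm:
  targets:
    - [0, 0, 0, 0, 0, 0]
    - [0, 0, 0, 0, 0, 0]
    - [0, 0, 0, 0, 0, 0]
    - [0, 0, 0, 0, 0, 0]
    - [0, 0, 0, 0, 0, 0]
    - [0, 0, 0, 0, 0, 0]
  claw: 1
  grip_force: 35

```text
clock: 5.9
tool_pos: [0.4833, -0.2049, 0.0432]
ee_rot: [-0.184, 0.983, 0.0, 0.0]
wrist_force: [-2.6, 3.5, 5.8]
width: 0.0122
```

Request:
step_arm:
  targets:
    - [0, 0, 0, 0, 0, 0.1]
    - [0, 0, 0, 0, 0, 0.1]
    - [0, 0, 0, 0, 0, 0.1]
    - [0, 0, 0, 0, 0, 0.1]
    - [0, 0, 0, 0, 0, 0.1]
    - [0, 0, 0, 0, 0, 0.1]
    - [0, 0, 0, 0, 0, 0.1]
    - [0, 0, 0, 0, 0, 0.08]
    - [0, 0, 0, 0, 0, 0]
    - [0, 0, 0, 0, 0, 0]

```text
clock: 7.15
tool_pos: [0.4833, -0.2047, 0.0433]
ee_rot: [0.121, 0.993, 0.0, 0.0]
wrist_force: [-2.4, 4.9, 8.4]
width: 0.012
```

```bash
python3 - <<'E'
from h import *
s=status.sense();print(s['clock'],s['tool_pos'],R.from_quat(s['ee_rot']).as_matrix().round(3).tolist(),s['width'],s['wrist_force'],s['ft_torque'])
E
```

```text
7.15 [ 0.48326827 -0.20472488  0.04325344] [[-0.971, 0.239, 0.001], [0.239, 0.971, 0.001], [-0.001, 0.001, -1.0]] 0.012034147728830298 [-2.36812082  4.88423029  8.42600184] [0.74525285 0.38488238 0.03810438]
```

Request:
step_arm:
  targets:
    - [0, 0, 0, 0, 0, 0]
    - [0, 0, 0, 0, 0, 0]
    - [0, 0, 0, 0, 0, 0]
    - [0, 0, 0, 0, 0, 0]
    - [0, 0, -0.1, 0, 0, 0]
    - [0, 0, -0.125, 0, 0, 0]
    - [0, 0, -0.15, 0, 0, 0]
    - [0, 0, -0.15, 0, 0, 0]
    - [0, 0, -0.1, 0, 0, 0]
    - [0, 0, 0, 0, 0, 0]
  claw: 0

```text
clock: 8.4
tool_pos: [0.4841, -0.2058, 0.2956]
ee_rot: [0.121, 0.993, -0.001, 0.003]
wrist_force: [0.2, -0.1, -0.3]
width: 0.0429
```

```bash
python3 - <<'E'
from h import *
s=status.sense();print(s['clock'],s['tool_pos'],R.from_quat(s['ee_rot']).as_matrix().round(3).tolist(),s['width'])
a=read_camera('wrist');c=get_calibration('wrist')
u,v=proj(c,(.482,-.205,.04)).round().astype(int);print(u,v)
for t in ('grip','release'):
    r=regions_of('wrist',t);print(t,[(round(x['conf'],2),x['extent'],np.argwhere(x['mask']).mean(0).round(1)[::-1].tolist()) for x in r[:2]])
z=cv2.resize(a[v-40:v+40,u-50:u+50],(500,400),interpolation=2)
cv2.imwrite('pics/g.png',np.hstack([z,cv2.resize(a,(300,225)).repeat(1,0) if 0 else np.pad(cv2.resize(a,(300,225)),((0,175),(0,0),(0,0)))])[:,:,::-1])
E
```

```text
8.4 [ 0.48407926 -0.20576591  0.29556594] [[-0.971, 0.24, 0.005], [0.24, 0.971, -0.003], [-0.005, -0.002, -1.0]] 0.042884718190728414
283 164
grip [(0.68, [496.6, 85.0, 560.0, 147.8], [532.1, 117.0]), (0.35, [474.5, 0.0, 558.9, 155.0], [515.4, 81.4])]
release [(0.97, [516.6, 81.7, 560.0, 103.7], [539.4, 92.3])]
```

View pics/g.png

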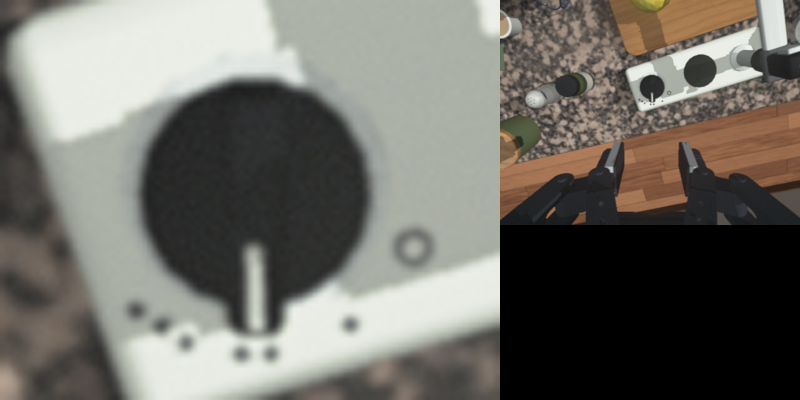

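Request:
step_arm:
  targets:
    - [0.037, 0.113, 0.018, 0, 0, 0]
    - [0.037, 0.113, 0.018, 0, 0, 0]
    - [0.037, 0.113, 0.018, 0, 0, 0]
    - [0.037, 0.113, 0.018, 0, 0, 0]
    - [0, 0, 0, 0, 0, 0.229]
    - [0, 0, 0, 0, 0, 0.229]
    - [0, 0, 0, 0, 0, 0.229]
    - [0, 0, 0, 0, 0, 0.229]
    - [0, 0, 0, 0, 0, 0.229]
    - [0, 0, 0, 0, 0, 0.229]
    - [0, 0, 0, 0, 0, 0.229]
    - [0, 0, 0, 0, 0, 0]
  claw: -0.5

```text
clock: 10.05
tool_pos: [0.4686, -0.0154, 0.2624]
ee_rot: [0.682, 0.732, -0.001, -0.001]
wrist_force: [0.4, -0.1, -0.0]
width: 0.0642
```

```bash
python3 - <<'E'
from h import *
s=status.sense();print(s['clock'],s['tool_pos'],R.from_quat(s['ee_rot']).as_matrix().round(3).tolist(),s['width'],s['joint_pos'])
a=read_camera('wrist');c=get_calibration('wrist')
for t in ('grip','release'):
    r=regions_of('wrist',t);print(t,[(round(x['conf'],2),x['extent'],np.argwhere(x['mask']).mean(0).round(1)[::-1].tolist()) for x in r[:2]])
y=.071
Ry=np.array([[np.cos(y),-np.sin(y)],[np.sin(y),np.cos(y)]])
pts=[]
for z in(.1955,.1455):
    P=[proj(c,np.append([.4695,-.0155]+Ry@[i*.015,j*.019],z)) for i,j in((1,1),(1,-1),(-1,-1),(-1,1))]
    cv2.polylines(a,[np.round(P).astype(np.int32)],True,(255,0,0) if z>.19 else (0,0,255),1)
cv2.imwrite('pics/i.png',a[:,:,::-1])
E
```

```text
10.05 [ 0.46859195 -0.01540388  0.26243594] [[-0.071, 0.997, -0.002], [0.997, 0.071, 0.0], [0.001, -0.002, -1.0]] 0.06422968116785097 [-2.12114595e-01  1.12977398e-01 -8.50497119e-02  1.37506576e+00
 -2.41673724e-05  1.28770656e+00]
grip [(0.91, [249.6, 181.3, 314.1, 254.4], [283.1, 216.1])]
release [(0.57, [252.4, 198.3, 263.4, 237.1], [256.2, 215.5])]
```

View pics/i.png

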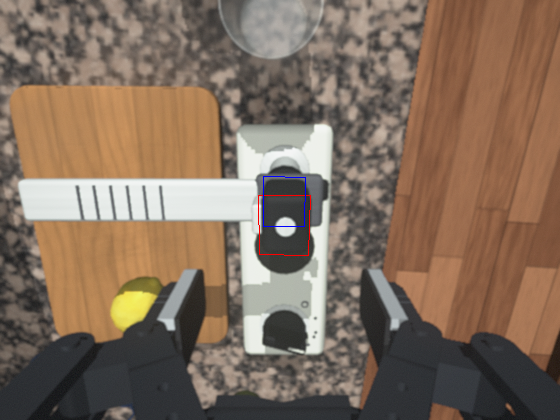

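Request:
step_arm:
  targets:
    - [0, 0, 0.06, 0, 0, 0]
    - [0, 0, 0.06, 0, 0, 0]
    - [0, 0, 0.06, 0, 0, 0]
    - [0, 0, 0.05, 0, 0, 0]
    - [0, 0, 0.045, 0, 0, 0]
    - [0, 0, 0, 0, 0, 0]
    - [0, 0, 0, 0, 0, 0]
  claw: -0.35

```text
clock: 11.08
tool_pos: [0.4693, -0.0155, 0.1543]
ee_rot: [0.682, 0.732, 0.0, 0.0]
wrist_force: [-0.0, 0.6, 0.2]
width: 0.058
```

Request:
step_arm:
  targets:
    - [0, 0, 0.005, 0, 0, 0]
    - [0, 0, 0, 0, 0, 0]
    - [0, 0, 0, 0, 0, 0]
    - [0, 0, 0, 0, 0, 0]
    - [0, 0, 0, 0, 0, 0]
    - [0, 0, 0, 0, 0, 0]
    - [0, 0, 0, 0, 0, 0]
  claw: 1
  grip_force: 50

```text
clock: 11.95
tool_pos: [0.4695, -0.0156, 0.1524]
ee_rot: [0.682, 0.731, 0.0, 0.001]
wrist_force: [1.0, 1.1, 6.2]
width: 0.0297
```

Request:
step_arm:
  targets:
    - [0, 0, -0.01, 0, 0, 0]
    - [0, 0, -0.02, 0, 0, 0]
    - [0, 0, -0.02, 0, 0, 0]
    - [0, 0, -0.02, 0, 0, 0]
    - [0, 0, -0.02, 0, 0, 0]
    - [0, 0, -0.02, 0, 0, 0]
    - [0, 0, -0.02, 0, 0, 0]
    - [0, 0, -0.01, 0, 0, 0]
    - [0, 0, 0, 0, 0, 0]

```text
clock: 13.08
tool_pos: [0.4692, -0.0155, 0.208]
ee_rot: [0.682, 0.731, 0.0, 0.0]
wrist_force: [4.5, -0.9, -2.7]
width: 0.0294
```

Request:
step_arm:
  targets:
    - [0, 0, -0.015, 0, 0, 0]
    - [0, 0, -0.02, 0, 0, 0]
    - [0, 0, -0.02, 0, 0, 0]
    - [0, 0, -0.02, 0, 0, 0]
    - [0, 0, -0.02, 0, 0, 0]
    - [0, 0, -0.02, 0, 0, 0]
    - [0, 0, -0.02, 0, 0, 0]
    - [0, 0, -0.015, 0, 0, 0]
    - [0, 0, 0, 0, 0, 0]
    - [0, 0, 0, 0, 0, 0]

```text
clock: 14.32
tool_pos: [0.4691, -0.0155, 0.2675]
ee_rot: [0.682, 0.731, -0.0, -0.0]
wrist_force: [6.0, -0.8, -3.2]
width: 0.0296
```

Request:
step_arm:
  targets:
    - [0, 0, -0.005, 0, 0, 0]
    - [0, 0, -0.005, 0, 0, 0]
    - [0, 0, 0, 0, 0, 0]
    - [0, 0, 0, 0, 0, 0]

```text
clock: 14.82
tool_pos: [0.469, -0.0155, 0.2713]
ee_rot: [0.682, 0.731, -0.0, -0.0]
wrist_force: [4.9, -0.3, -5.4]
width: 0.0292
```

Request:
step_arm:
  targets:
    - [0, 0, -0.003, 0, 0, 0]
    - [0, 0, 0, 0, 0, 0]
    - [0, 0, 0, 0, 0, 0]

```text
clock: 15.2
tool_pos: [0.469, -0.0155, 0.2724]
ee_rot: [0.682, 0.731, -0.0, -0.0]
wrist_force: [5.7, -0.9, -6.1]
width: 0.0293
```

Request:
step_arm:
  targets:
    - [0, 0, -0.003, 0, 0, 0]
    - [0, 0, 0, 0, 0, 0]
    - [0, 0, 0, 0, 0, 0]

```text
clock: 15.58
tool_pos: [0.4689, -0.0155, 0.2726]
ee_rot: [0.682, 0.731, -0.001, -0.001]
wrist_force: [7.2, -0.4, -13.5]
width: 0.0296
```

```bash
python3 - <<'E'
from h import *
a=read_camera('scene');w=read_camera('wrist');t=read_camera('top')
c=get_calibration('wrist');s=status.sense();print(s['tool_pos'],s['wrist_force'],s['width'])
for n in('glass','mug','salt','spice'):
    r=regions_of('top',n);print(n,[(round(x['conf'],2),x['extent']) for x in r[:1]])
cv2.imwrite('pics/j.png',np.hstack([cv2.resize(a[120:330,180:460],(400,300),interpolation=2),cv2.resize(w,(400,300))])[:,:,::-1])
E
```

```text
[ 0.46890654 -0.01546381  0.27261358] [  7.56738363  -0.5191019  -15.03948448] 0.029586480737479996
glass []
mug [(0.71, [187.0, 219.5, 215.3, 255.8])]
salt [(0.49, [414.2, 213.4, 437.8, 229.3])]
spice [(0.73, [342.9, 202.0, 361.7, 219.5])]
```

View pics/j.png

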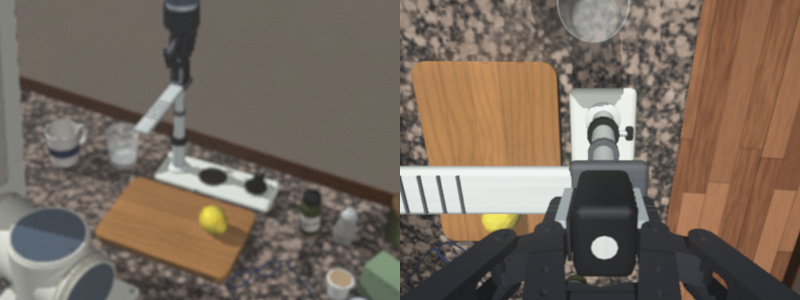

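```bash
python3 -c "
from cell import *
print(workorder.hand_in());s=status.sense();print(s['clock'],s['tool_pos'],s['wrist_force'],s['width'])"
```

```text
the job is handed in; nothing more can be done
None
the job is handed in; nothing more can be done
```

The lamp is set up as you asked, and I handed the job in at about 16 s with the gripper still holding it up by its grip.

- **Dial:** I turned it from one stud to two studs and let go. A close-up afterwards showed the pointer centred on the two-stud mark.
- **Stem:** I squeezed the grip front to back, and the finger opening of 29.6 mm shows the release button pressed in. I then pulled straight up 120.2 mm. The pull rose to about 20 N, which shows the stem against its second stop.
- **Last picture:** Both stem sections were out, with the grip squarely between the fingers.
- **Glass, mug, salt shaker and spice jar:** All four look where they stood in the last scene picture. In the top view the detector found the mug and salt shaker in place. It missed the glass and reported the dial as the spice jar, so for those two I only have the picture to go on.

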